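# Load the sloping reader bed and hang its lift-off guard door

## Robot

A 6-joint arm with a two-finger parallel gripper is mounted at the origin on a cart in front of the work surface, level with it; the furniture and walls round the work are solid. World frame = base frame: x ahead of the robot, y to its left, z up, the work surface at z = 0. Lengths are in mm, angles in rad, forces in N, time in s.
With the tool pointing down it reaches from about 300 to 850 mm from the base axis. Payload 5.4 kg.
Tool frame: the origin (TCP) lies at the very end of the fingers, on their centre line; the grasp point (between the pads) lies 19 mm behind it; z points along the fingers, x is the direction in which the jaws open and shut, and the axes are right-handed (so a half turn about z gives the same grasp; the last joint's range is limited). The gripper opens to 85 mm and grips with 20 to 120 N. Pads are 22 mm wide; open, the fingers measure 114 mm over their backs; the gripper's body (76 mm by 85 mm) begins 54 mm behind the grasp point. The pads swing forward as they close: fully open they stand 13 mm farther back than shut.
Start: joints at [1.06, 0.158, 1.597, -0, 1.386, -0.21], TCP at [170.374, 549.162, 231.299] pointing down, gripper open.
Joint ranges: [-2.91, 2.91], [-0.94, 2.29], [0.18, 2.7], [-1.29, 4.43], [0.17, 2.64], [-3, 3]. Speed limits (rad/s): [2.57, 2.57, 3.14, 3.14, 3.14, 3.14].

## Interface

Orientations are given as a unit quaternion [w, x, y, z].
In Python, from plant import arm, snapshot gives the robot as it stands.
- The arm moves only by the tool drive_tool, never from a script. Its arguments are lists of equal length, an entry for each row: "turn": the turn, a rotation vector about the tool's x, y, z in rad, a list of three; "offset": the shift along the tool's x, y, z in mm, a list of three; "fingers": the finger opening in mm, from 0 to 85.4. In form: {"turn": [[ax, ay, az], ...], "offset": [[x, y, z], ...], "fingers": [fingers, ...]}. A call has 1 to 20 rows; each row is the pose to reach, as a shift and turn from the pose measured when the call began, along the tool's axes at that moment; what a row does not reach only later rows make up. A row lasts 1/10 s, in which the tool goes at most 50 mm and 8.59 degrees, less where a joint would pass 70% of its speed; a pose out of reach is approached as far as the arm can. A call with a gripper value outside its range is refused whole. The fingers move at their own pace and stop on an object; "force" is the grip in N (left out, the last holds). Time passes only in rows, so rows that repeat a pose let the fingers close. It gives the time, the measured TCP pose, the force and the opening at its end, in the units of the state.
- arm.state(): the state, without advancing time (a new reading comes with each control period).
- snapshot(name): name is "scene" or "top" or "wrist"; returns a dict with "pixels" (480x640x3 uint8, red, green, blue), "fov_y" (degrees; the focal length in pixels is half the picture's height over the tangent of half this angle, whatever the lens; pixels are square), "cx", "cy" (the principal point, pixels), "R" (3x3) and "t" (3): a world point X has camera coordinates R X + t; the wrist camera has in their place "hand_eye" (4x4, takes a point from camera to tool coordinates, whose origin is the TCP and whose axes are the tool frame's). Camera axes: x right, y down, z forward; pixel columns grow to the right and rows downward; lengths in mm; the calibration is good to about 2 mm. A picture is of the moment at which its call begins: read the wrist's pose just before it. There is no depth.
- arm.sign_off(): hands the job in, once; it reports no verdict.
The state is a dict: "time": time; "joint_pos": joint angles; "qd": joint speeds; "joint_efforts": joint torques, N m; "tcp_pos": TCP position; "tool_rot": TCP orientation; "wrist_force": force on the tool from outside, world axes, zero at the start; "moment": the same for the moment, N m; "gripper_width": opening from 0.0 (shut) to 1.0 (fully open).
Only numpy, scipy, OpenCV 4.12 (cv2) and the standard library are available. Lean on these libraries where they do the work, as an engineer would, in place of code of your own. Each camera call takes 0.05 s, during which the arm holds its last target. There are 200 camera calls.

## Task

First put the blue-lidded reagent cassette on the station's sloping metal bed so that it slides down and sits flat in the corner of the two blue rails. Then take the yellow-framed guard door from its leaning stand and hang it on the station, lowering both hinge knuckles fully onto the two upright pins, and leave it shut across the front of the station. Do not disturb the other things on the bench.

Things in the scene. Friction and masses are not known exactly. Their poses are not given: they have to be found in the camera images.
- station: Fixed station: white base plate 10 mm thick (x -115..85, y -102..113 mm) with hinge post and pins front left, stop post front right, sloping bed. Origin on the bench; x to its back, y to its left seen from the front, z up. Hinge post 22 x 22 mm, front face x -80, y 95, top z 110 mm. Door shut: its axes parallel to the station's, panel running from the pins to the right (-y)
- stop_face (a point): Front face of the grey stop post, 85 mm above the bench, at station x -91, y -58 mm; the post is 14 x 14 mm and ends at z 100 mm. With the door exactly shut, the back of its panel is 3 mm in front of this point. Round the bench, in robot coordinates: a fixed monitor and its base fill x > 0.50 for y -0.05..0.35 m up to 0.5 m high, and a tall analyser stands right of about (0.45, -0.52)
- pin_low_seat (a point): Foot of the lower hinge pin, on its bracket, 35 mm above the bench, at station x -100, y 95 mm. The pin rises 22 mm above this point, 8 mm in diameter, the last 10 mm tapering to 3 mm. Brackets are 16 mm wide, 8 mm thick and reach forward from the post. Axes as the station's
- pin_high_seat (a point): Foot of the upper pin, like the lower and exactly 75 mm above it, pointing up. Its bracket overhangs the lower pin: bring the lower knuckle in under it from the station's front (-x) with the door more than 22 and less than 45 mm above its final height, then lower the door
- bed: Smooth slippery aluminium plate (friction about 0.08) on the station, with two blue rails 12 mm high. Origin: inner corner of the rails on the plate, its lowest point, 42 mm above the bench; x up the slope along the right rail (plate to 108 mm), y up along the front rail (to 150 mm), z the plate's normal. Falls 20 degrees to the station's front and 12 to its right
- bed_seat (a point): Where the centre of the cassette's underside is when seated: at x 22, y 55 mm of the bed, on its surface; axes as the bed's
- cassette: Loose reagent cassette, white box with blue lid, 44 (x) x 110 (y) x 62 (z) mm, 0.13 to 0.25 kg, upright on the bench; alike after half a turn about z. Origin at the centre of its underside. Grip across the 44 mm, fingertips 15 mm or more above its underside to clear the rails. Seated, its y runs along the bed's y
- door: Loose door, 0.2 to 0.33 kg, leaning 30 degrees, front face down, top to the stand's front. Origin on the hinge axis at the lower knuckle's lower face; z up along the axis, y from panel to hinge, front face -x. Yellow frame with clear window: x -6..6, y -160..-20, z -15..125 mm; solid top rail z 83..125 mm to grip. Centre of mass near y -85, z 57 mm
- knuckle_low (a point): Centre of the lower face of the lower knuckle = the door's origin. Knuckles: steel, 20 mm outside, 12 mm bore open at both ends, 20 mm long, standing off the panel's left edge. Axes as the door's
- knuckle_high (a point): Centre of the lower face of the upper knuckle, 75 mm up the door's z from the lower one
- door_edge (a point): Middle of the door's free edge: door x 0, y -160, z 55 mm
- door_stand: Fixed stand, base 100 x 130 x 8 mm, origin on the bench under its centre, front to -x. A black plate leaning 30 degrees to its front supports the lower 85 mm of the door's front face; the door's bottom edge is on a ledge behind a 10 mm lip, so lift it 15 mm or more along its own z first
- drop_dispenser: Bystander: reagent dispenser with grey base and white cone nose, 46 mm wide, 98 mm tall, loose; origin under its centre
- bench_timer: Bystander: bench timer 62 x 68 x 20 mm, loose; origin under its centre
- stapler: Bystander: black stapler, 140 (x) x 36 x 46 mm, loose; origin under its centre
- pen_cup: Bystander: pen cup with pens, 81 mm wide, 195 mm tall, loose; origin under its centre
- ball_carton: Bystander: small carton 62 x 120 x 75 mm, loose; origin under its centre

How it is judged (in metres and radians):
On the way, in this order (a step that is already met when the one before it is completed fails the run):
1. the cassette sits in the corner of the bed, let go (distance between cassette and bed_seat below 0.006 m and angle between the z axis of cassette and the z axis of bed, either way round below 0.07 rad and angle between the y axis of cassette and the y axis of bed, either way round below 0.1 rad and contact force between the fingers and cassette below 0.3 N and linear speed of cassette below 0.02 m/s), for 0.2 s.
2. the door hangs fully down on both pins, let go, shut (distance between knuckle_low and pin_low_seat below 0.005 m and distance between knuckle_high and pin_high_seat below 0.006 m and angle between the x axis of door and the x axis of station, either way round below 0.13 rad and y of door_edge in the frame of station below -0.03 m and contact force between the fingers and door below 0.3 N), for 0.2 s.
At the end, for the whole second after the job is handed in: The cassette is at rest flat in the bed's corner (underside centre within 6 mm of the seat, 0.07 rad flat, 0.10 rad square) and the door is at rest fully down on both pins (knuckle faces within 5 and 6 mm of the pins' feet), shut within 0.13 rad, both released (all of step 1 and all of step 2 and linear speed of door below 0.02 m/s and angular speed of door below 0.15 rad/s); the robot touches nothing.
It fails at once if one of the five bystanders is moved by more than 25 mm (distance of any of drop_dispenser, bench_timer, stapler, pen_cup, ball_carton from where it was at the start of the episode above 0.025 m).
It also fails if it takes over 69 s, if anything falls off the work surface, if the arm or the gripper's body presses on something with over 40 N, if the wrist force passes 120 N, or if a joint passes its speed limit or range.

## Working session

There is one attempt and no reset: what is moved stays moved. The work goes in short steps, Python scripts to look and compute and a tool call to move; the robot and the scene stay as the last step left them, time stands still between calls to the robot, and variables do not carry over. Pictures are saved under pics/ and viewed, about 8 in all and at most 12, crops included, and the job is handed in when it is done.

Besides the shell and the picture viewer there is one more tool, called after "Request:" as name(argument=value, ...) on one line, values as JSON. drive_tool: Moves the arm, as the interface text tells. Its arguments: {"type":"object","properties":{"turn":{"type":"array","items":{"type":"array","items":{"type":"number"}}},"offset":{"type":"array","items":{"type":"array","items":{"type":"number"}}},"fingers":{"type":"array","items":{"type":"number"}},"force":{"type":"number"}},"required":["turn","offset","fingers"]}

```bash
ls; mkdir -p pics; python3 - <<'E'
from plant import arm, snapshot
import cv2,pickle
print(arm.state())
for n in ("scene","top"):
    s=snapshot(n); pickle.dump(s,open(f"{n}0.pkl","wb"))
    cv2.imwrite(f"pics/{n}0.png",s["pixels"][:,:,::-1]); print(n,{k:v for k,v in s.items() if k!="pixels"})
E
```

```text
pics
{'time': 0.0, 'joint_pos': array([ 1.05992477e+00,  1.59061852e-01,  1.59822904e+00, -2.94514972e-05,
        1.38623021e+00, -2.10107830e-01]), 'qd': array([-9.68743956e-05,  7.05509785e-04,  6.46793100e-04, -4.29184478e-04,
       -7.51481529e-04,  4.54242994e-04]), 'joint_efforts': array([ 1.03048777e-03, -3.95987821e+01, -3.31433272e+01, -6.77561047e-06,
        8.31560406e-03,  1.87242682e-05]), 'tcp_pos': array([170.07203633, 548.63466145, 230.3113223 ]), 'tool_rot': array([ 4.10674994e-04,  8.05060043e-01,  5.93192546e-01, -8.72514960e-04]), 'wrist_force': array([0.39342834, 0.23249178, 0.3915655 ]), 'moment': array([-0.01144391, -0.03672338, -0.01247493]), 'gripper_width': 1.0052825445331848}
scene {'fov_y': 57.496493884003314, 'cx': 310.4915866721639, 'cy': 239.541549626156, 'R': array([[-9.25663513e-01, -3.78347675e-01, -3.12649509e-04],
       [-2.87291429e-01,  7.03422994e-01, -6.50122854e-01],
       [ 2.46192395e-01, -6.01705184e-01, -7.59829044e-01]]), 't': array([ 553.13906303,  210.26497487, 1186.73604768])}
top {'fov_y': 49.59394238859089, 'cx': 316.3450782731249, 'cy': 242.75173589114175, 'R': array([[-0.02648874, -0.99964721, -0.00194936],
       [-0.99046077,  0.026509  , -0.13522107],
       [ 0.13522504, -0.00165107, -0.99081354]]), 't': array([  20.48617632,  596.01725945, 1611.18977262])}
```

View pics/scene0.png

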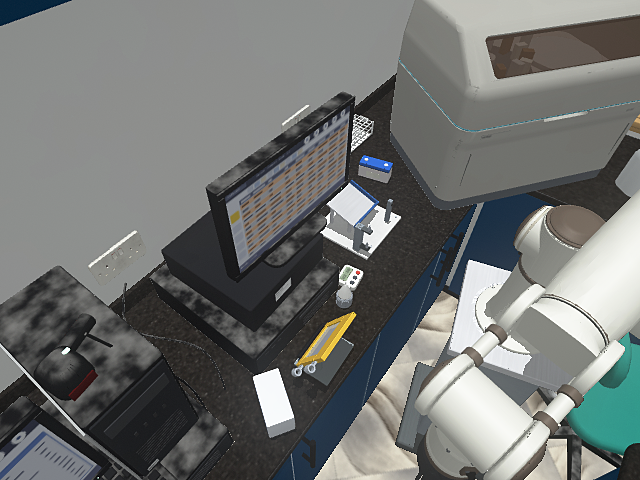

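View pics/top0.png

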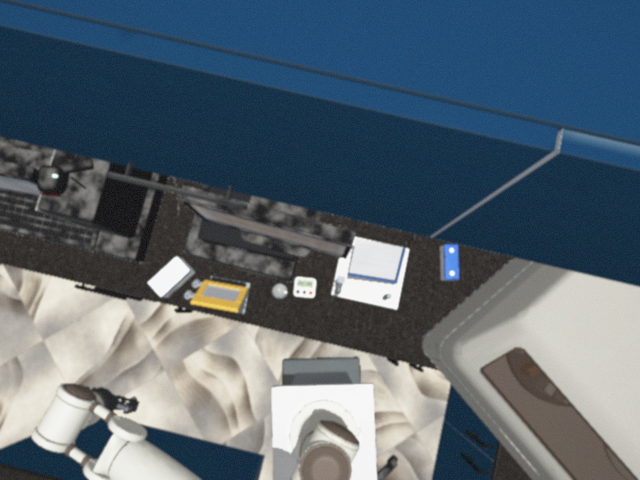

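The scene view shows the door on its stand near (325,340), the station near (365,225) and the cassette near (376,165). In the top view these are at about (220,295), (372,272) and (450,262). Next: rough positions and the wrist view.

```bash
cat > h.py <<'E'
import numpy as np, cv2, pickle
from scipy.spatial.transform import Rotation as Ro
def q2R(q): return Ro.from_quat(np.r_[q[1:],q[0]]).as_matrix()
def cam(s,st=None):
    """f, c, camera centre, Rwc (cam->world)"""
    f=240/np.tan(np.radians(s["fov_y"]/2))
    if "hand_eye" in s:
        R=q2R(st["tool_rot"]); H=s["hand_eye"]
        return f,(s["cx"],s["cy"]),st["tcp_pos"]+R@H[:3,3],R@H[:3,:3]
    return f,(s["cx"],s["cy"]),-s["R"].T@s["t"],s["R"].T
def ray(c,uv):
    f,(cx,cy),o,R=c; d=R@np.array([(uv[0]-cx)/f,(uv[1]-cy)/f,1]); return o,d/np.linalg.norm(d)
def onz(c,uv,z):
    o,d=ray(c,uv); return o+d*(z-o[2])/d[2]
def proj(c,X):
    f,(cx,cy),o,R=c; p=R.T@(np.asarray(X)-o); return np.array([cx+f*p[0]/p[2],cy+f*p[1]/p[2]])
def move(st,p,R):
    Rc=q2R(st["tool_rot"]); 
    print("offset",np.round(Rc.T@(np.asarray(p)-st["tcp_pos"]),1),"turn",np.round(Ro.from_matrix(Rc.T@R).as_rotvec(),4))
def down(ang):
    """tool down, jaw axis x at angle ang from world x"""
    c,s=np.cos(ang),np.sin(ang); return np.array([[c,s,0],[s,-c,0],[0,0,-1]])
E
python3 - <<'E'
from h import *
from plant import arm,snapshot
s=pickle.load(open("top0.pkl","rb")); c=cam(s)
for n,uv,z in (("cass",(450,262),62),("st",(372,275),10),("doorTL",(248,283),100),("door",(220,297),80),("dispenser",(279,291),90),("timer",(305,288),20),("carton",(171,277),75)): print(n,onz(c,uv,z).round())
st=arm.state(); w=snapshot("wrist"); print(w["hand_eye"].round(3),w["fov_y"],w["cx"],w["cy"])
p=np.array([470,-230,330.]); move(st,p,down(-np.pi/2))
move(st,p,down(np.pi/2))
E
```

```text
cass [ 522. -411.   62.]
st [ 491. -171.   10.]
doorTL [471. 215. 100.]
door [431. 304.  80.]
dispenser [444. 122.  90.]
timer [455.  45.  20.]
carton [497. 456.  75.]
[[ 1.00000e+00 -0.00000e+00  1.00000e-03 -1.04600e+00]
 [-0.00000e+00  9.58000e-01  2.88000e-01 -7.24580e+01]
 [-1.00000e-03 -2.88000e-01  9.58000e-01 -1.42534e+02]
 [ 0.00000e+00  0.00000e+00  0.00000e+00  1.00000e+00]] 64.3079730015072 328.44179795461196 234.956508158138
offset [-655.1  517.1  -98.7] turn [2.3000e-03 8.0000e-04 2.8409e+00]
offset [-655.1  517.1  -98.7] turn [-0.0006  0.0016 -0.3007]
```

Request:
drive_tool(turn=[[0,0,-0.3],[0,0,-0.3],[0,0,-0.3],[0,0,-0.3],[0,0,-0.3],[0,0,-0.3],[0,0,-0.3],[0,0,-0.3],[0,0,-0.3],[0,0,-0.3],[0,0,-0.3],[0,0,-0.3]], offset=[[-190,258,-70],[-190,258,-70],[-190,258,-70],[-190,258,-70],[-190,258,-70],[-190,258,-70],[-190,258,-70],[-190,258,-70],[-190,258,-70],[-190,258,-70],[-190,258,-70],[-190,258,-70]], fingers=[85,85,85,85,85,85,85,85,85,85,85,85])

```text
time: 1.35
tcp_pos: [359.5, 291.7, 300.3]
tool_rot: [-0.0, 0.707, 0.708, -0.001]
wrist_force: [-0.1, -0.1, -0.1]
gripper_width: 0.994
```

```bash
cat > look.py <<'E'
import sys
from h import *
from plant import arm,snapshot
n=sys.argv[1]; st=arm.state(); s=snapshot("wrist")
pickle.dump((s,st),open(n+".pkl","wb")); cv2.imwrite(f"pics/{n}.png",s["pixels"][:,:,::-1])
print(st["time"],st["tcp_pos"].round(1),st["tool_rot"].round(4),st["joint_pos"].round(2),st["wrist_force"].round(1))
E
python3 look.py w_door
```

```text
1.35 [359.5 291.7 300.3] [-0.      0.7067  0.7075 -0.0011] [ 0.42 -0.18  1.8  -0.    1.53 -1.15] [-0.1 -0.1 -0.1]
```

Request:
drive_tool(turn=[[0,0,0],[0,0,0],[0,0,0],[0,0,0],[0,0,0],[0,0,0],[0,0,0],[0,0,0],[0,0,0],[0,0,0],[0,0,0],[0,0,0],[0,0,0]], offset=[[-480,20,0],[-480,20,0],[-480,20,0],[-480,20,0],[-480,20,0],[-480,20,0],[-480,20,0],[-480,20,0],[-480,20,0],[-480,20,0],[-480,20,0],[-480,20,0],[-480,20,0]], fingers=[85,85,85,85,85,85,85,85,85,85,85,85,85])

```text
time: 2.7
tcp_pos: [380.3, -187.2, 301.1]
tool_rot: [-0.0, 0.706, 0.708, -0.001]
wrist_force: [-0.6, 0.3, 0.2]
gripper_width: 0.994
```

```bash
python3 look.py w_st
```

```text
2.7 [ 380.3 -187.2  301.1] [-1.000e-04  7.063e-01  7.080e-01 -8.000e-04] [-0.74 -0.29  1.89 -0.    1.55 -2.32] [-0.6  0.3  0.2]
```

Request:
drive_tool(turn=[[0,0,0],[0,0,0],[0,0,0],[0,0,0],[0,0,0],[0,0,0],[0,0,0],[0,0,0]], offset=[[-200,60,0],[-200,60,0],[-200,60,0],[-200,60,0],[-200,60,0],[-200,60,0],[-200,60,0],[-200,60,0]], fingers=[85,85,85,85,85,85,85,85])

```text
time: 3.55
tcp_pos: [441.2, -385.3, 302.2]
tool_rot: [0.001, 0.705, 0.709, -0.001]
wrist_force: [-0.0, 0.2, 0.9]
gripper_width: 0.992
```

```bash
python3 look.py w_ca
```

```text
3.55 [ 441.2 -385.3  302.2] [ 5.000e-04  7.054e-01  7.088e-01 -8.000e-04] [-0.92  0.15  1.47 -0.    1.52 -2.5 ] [-0.   0.2  0.9]
```

View pics/w_door.png

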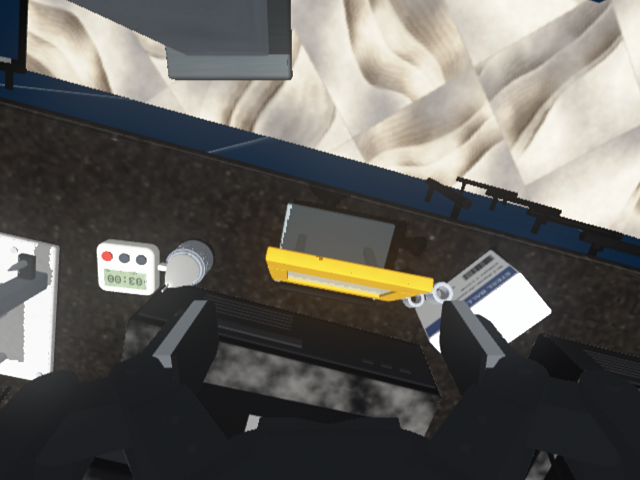

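View pics/w_st.png

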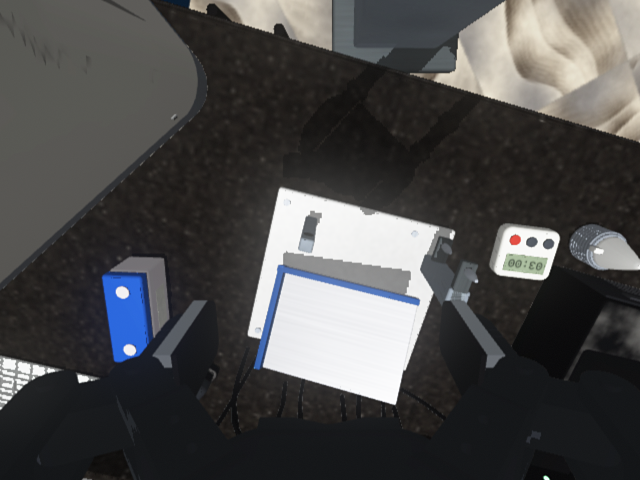

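View pics/w_ca.png

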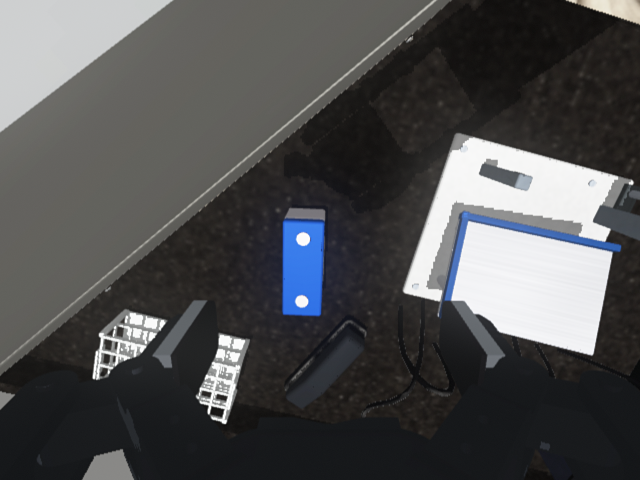

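The wrist views show: the door's top edge from (267,250) to (433,280) with knuckles at (415,300) and (443,293); the station plate's front corners at (281,188) and (453,231), with the rail corner at (285,268); the cassette lid spanning (283,220) to (321,315), with the stapler just beyond it. Now measuring.

```bash
cat > meas.py <<'E'
from h import *
def hsv(s): return cv2.cvtColor(s["pixels"],cv2.COLOR_RGB2HSV)
def fit(P):
    vx,vy,x,y=cv2.fitLine(np.float32(P),cv2.DIST_HUBER,0,.01,.01).ravel(); return np.array([x,y]),np.array([vx,vy])
def isect(a,b): t=np.linalg.solve(np.c_[a[1],-b[1]],b[0]-a[0]); return a[0]+t[0]*a[1]
def load(n):
    s,st=pickle.load(open(n+".pkl","rb")); return s,st,cam(s,st)
# station plate
for n,cols,rows in (("w_st",(292,440),(200,325)),("w_ca",(470,615),(150,285))):
    s,st,c=load(n); h=hsv(s); m=(h[...,2]>185)&(h[...,1]<40)
    r0=rows[0]-25; F=[(u,r0+np.argmax(m[r0:,u])-.5) for u in range(*cols)]
    c0={"w_st":235,"w_ca":390}[n]; Rr=[(c0+np.argmax(m[v,c0:])-.5,v) for v in range(*rows)]
    lf=fit([onz(c,p,10)[:2] for p in F]); lr=fit([onz(c,p,10)[:2] for p in Rr])
    k=isect(lf,lr); yf=lf[1]*np.sign(lf[1][1]); xr=lr[1]*np.sign(lr[1][0])
    a1=np.arctan2(-yf[0],yf[1]); a2=np.arctan2(xr[1],xr[0])
    a=(a1+a2)/2; R=np.array([[np.cos(a),-np.sin(a)],[np.sin(a),np.cos(a)]])
    print(n,"yaw",a1.round(4),a2.round(4),"corner",k.round(1),"origin",(k-R@[-115,-102]).round(1))
# cassette
s,st,c=load("w_ca"); h=hsv(s)
b=cv2.inRange(h,(105,120,60),(130,255,255)); b[:,400:]=0
cs=max(cv2.findContours(b,0,2)[0],key=cv2.contourArea)
P=np.float32([onz(c,p,62)[:2] for p in cv2.convexHull(cs)[:,0]]); print("cass",cv2.minAreaRect(P), P.min(0),P.max(0))
# rail corners: pixel hull of rails
for n in ("w_st","w_ca"):
    s,st,c=load(n); h=hsv(s); b=cv2.inRange(h,(105,120,60),(130,255,255)); 
    b[:,:{"w_st":230,"w_ca":400}[n]]=0
    cs=max(cv2.findContours(b,0,2)[0],key=cv2.contourArea); print(n,cv2.approxPolyDP(cs,2.5,True)[:,0].tolist())
# door yellow
s,st,c=load("w_door"); h=hsv(s); b=cv2.inRange(h,(18,130,90),(32,255,255))
cs=max(cv2.findContours(b,0,2)[0],key=cv2.contourArea); print("door",cv2.approxPolyDP(cs,2,True)[:,0].tolist())
for n in ("w_door","w_st"):
    s,st,c=load(n);print(c[2].round(1))
E
python3 meas.py
python3 - <<'E'
from h import *
def crop(n,x,y,w,h,k):
    s=pickle.load(open(n+".pkl","rb"))[0]["pixels"][y:y+h,x:x+w,::-1]; return cv2.resize(s,None,fx=k,fy=k,interpolation=cv2.INTER_CUBIC)
a=crop("w_door",250,195,220,120,3.6); b=crop("w_st",260,185,240,105,3.3)
cv2.imwrite("pics/crops.png",np.vstack([a[:,:780],cv2.resize(b,(780,int(b.shape[0]*780/b.shape[1])))])[:800])
E
```

```text
w_st yaw -0.2456 -0.2449 corner [ 380.5 -244.8] origin [ 516.8 -173.8]
w_ca yaw -0.245 -0.2456 corner [ 380.8 -245.9] origin [ 517.1 -174.9]
cass ((521.7965087890625, -414.208740234375), (43.944732666015625, 111.9427490234375), 88.27902221679688) [ 465.34552 -437.77673] [ 578.12317 -391.0754 ]
w_st [[254, 368], [261, 366], [283, 272], [416, 304], [418, 300], [279, 265]]
w_ca [[444, 300], [450, 299], [468, 219], [619, 251], [620, 245], [463, 212]]
door [[265, 260], [273, 279], [386, 301], [414, 296], [432, 288], [431, 277], [268, 246]]
[286.9 290.5 443. ]
[ 307.6 -188.6  443.7]
```

```bash
python3 -c "
import cv2;a=cv2.imread('pics/crops.png');print(a.shape);k=min(800/a.shape[1],600/a.shape[0]);cv2.imwrite('pics/crops2.png',cv2.resize(a,None,fx=k,fy=k));print(k)"
```

```text
(772, 780, 3)
0.7772020725388601
```

View pics/crops2.png

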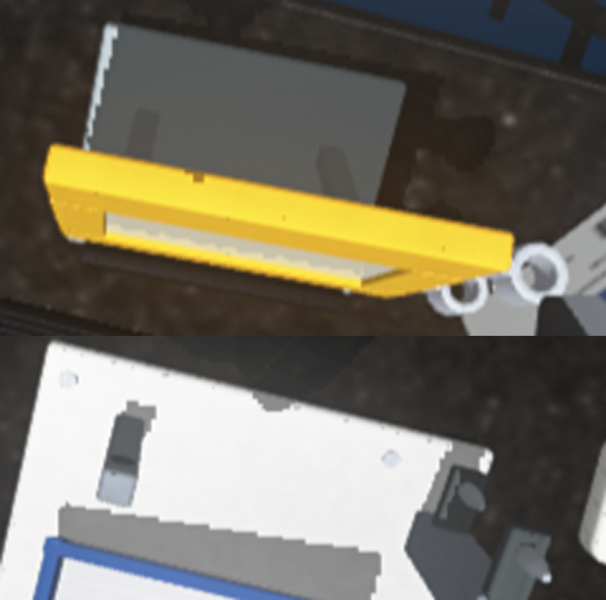

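```bash
cat > m2.py <<'E'
from h import *
from scipy.optimize import least_squares
L={n:(lambda a:cam(*a))(pickle.load(open(n+".pkl","rb"))) for n in("w_st","w_ca","w_door")}
S=np.array([517,-174.3,0]); RS=Ro.from_euler("z",-.245).as_matrix()
for p in ((-100,95,57),(-100,95,132),(-91,-58,100),(-80,95,110)): print(p,proj(L["w_st"],S+RS@p).round(1))
def tri(a,b):
    (o1,d1),(o2,d2)=ray(L["w_st"],a),ray(L["w_ca"],b)
    A=sum((np.eye(3)-np.outer(d,d)) for d in(d1,d2)); B=sum((np.eye(3)-np.outer(d,d))@o for o,d in((o1,d1),(o2,d2)))
    X=np.linalg.solve(A,B); return RS.T@(X-S)
for a,b in (((279,265),(463,212)),((283,272),(468,219)),((418,300),(620,245)),((254,368),(444,300)),((416,304),(619,251))): print("bed",tri(a,b).round(1))
M=[(-6,-160,125),(-6,-20,125),(6,-160,125),(6,-20,125),(0,0,95),(0,0,20)]
I=np.array([(268,246),(431.5,276.5),(265.5,260),(432,288),(443,292.2),(415.5,298.6)])
def pose(v): return v[:3],Ro.from_euler("ZY",[v[3],-v[4]]).as_matrix()
def res(v): D,R=pose(v); return np.r_[(np.array([proj(L["w_door"],D+R@m) for m in M])-I).ravel(),(v[4]-np.pi/6)*100]
r=least_squares(res,[470,380,30,-.17,.52]); print("door",r.x.round(3),r.fun.round(1))
E
python3 m2.py
```

```text
(-100, 95, 57) [449.9 252.8]
(-100, 95, 132) [475.8 280.9]
(-91, -58, 100) [307.  239.1]
(-80, 95, 110) [459.9 290.4]
bed [-37.3 -80.1  47.3]
bed [-31.9 -73.9  51.3]
bed [-48.8  69.9  81.6]
bed [ 51.7 -83.2 100.5]
bed [-43.9  69.1  83.8]
door [ 4.83990e+02  3.84982e+02  4.11830e+01 -1.91000e-01  5.40000e-01] [ 0.2 -0.1  1.6 -0.3 -0.3  0.1 -0.3  2.4 -1.3 -1.3  0.1 -1.2  1.6]
```

```bash
cat >> h.py <<'E'
S=np.array([517,-174.3,0]); RS=Ro.from_euler("z",-.245).as_matrix()
RB=RS@Ro.from_euler("YX",[-20,12],degrees=True).as_matrix()
E
python3 - <<'E'
from h import *
from plant import arm
for n,uv in (("w_st",(283,272)),("w_ca",(468,219))):
    c=cam(*pickle.load(open(n+".pkl","rb"))); print(n,(RS.T@(onz(c,uv,53)-S)).round(1))
print(RS.T@RB)
st=arm.state(); R=down(1.541)
for z in (110,20): move(st,[521.8,-414.2,z],R)
E
```

```text
w_st [-32.7 -73.9  53. ]
w_ca [-32.1 -74.6  53. ]
[[ 9.39692621e-01 -7.11099863e-02 -3.34546183e-01]
 [ 1.03317182e-17  9.78147601e-01 -2.07911691e-01]
 [ 3.42020143e-01  1.95373082e-01  9.19158082e-01]]
offset [-28.7  80.6 192.3] turn [-0.0002  0.0021  0.0344]
offset [-28.5  80.6 282.3] turn [-0.0002  0.0021  0.0344]
```

Request:
drive_tool(turn=[[0,0,0.034],[0,0,0.034],[0,0,0.034],[0,0,0.034],[0,0,0.034],[0,0,0.034],[0,0,0.034],[0,0,0.034],[0,0,0.034],[0,0,0.034],[0,0,0.034],[0,0,0.034],[0,0,0.034],[0,0,0.034],[0,0,0.034],[0,0,0.034],[0,0,0.034]], offset=[[-28.5,80.6,190],[-28.5,80.6,190],[-28.5,80.6,190],[-28.5,80.6,190],[-28.5,80.6,190],[-28.5,80.6,230],[-28.5,80.6,260],[-28.5,80.6,282],[-28.5,80.6,282],[-28.5,80.6,282],[-28.5,80.6,282],[-28.5,80.6,282],[-28.5,80.6,282],[-28.5,80.6,282],[-28.5,80.6,282],[-28.5,80.6,282],[-28.5,80.6,282]], fingers=[85,85,85,85,85,85,85,85,85,85,35,35,35,35,35,35,35], force=40)

```text
time: 5.3
tcp_pos: [522.5, -415.0, 22.0]
tool_rot: [0.002, 0.717, 0.697, -0.001]
wrist_force: [-0.8, 1.4, 5.9]
gripper_width: 0.511
```

```bash
python3 - <<'E'
from h import *
from plant import arm
st=arm.state(); print(st["time"],st["tcp_pos"].round(1),st["gripper_width"]*85.4,st["joint_pos"].round(2))
O=S+RS@[-28.4,-71.7,42]
# tool frame aligned to bed: x=bed x, y=-bed y, z=-bed z
RT=RB@np.diag([1,-1,-1]); h=st["tcp_pos"][2]
for d in ((12,10,60),(10,8,12),(8,7,3)):
    p=O+RB@(np.array([22,55,0])+np.array(d)+[0,0,h]); print(p.round(1)); move(st,p,RT)
move(st,st["tcp_pos"]+[-30,0,160],q2R(st["tool_rot"]))
move(st,O+RB@[34,65,h+140],down(-.245))
E
```

```text
5.3 [ 522.5 -415.    22. ] 43.61984647707878 [-0.85  0.61  1.45 -0.    1.08 -2.39]
[ 483.2 -191.8  141.7]
offset [ 221.5  -45.7 -120.6] turn [-0.1563  0.4334  1.7233]
[ 499.1 -187.5   96.5]
offset [226.4 -30.1 -75.4] turn [-0.1563  0.4334  1.7233]
[ 500.4 -186.9   87.4]
offset [227.1 -28.7 -66.2] turn [-0.1563  0.4334  1.7233]
offset [  -1.5  -29.8 -160. ] turn [0. 0. 0.]
offset [ 210.7  -75.3 -194.1] turn [4.2000e-03 1.4000e-03 1.7862e+00]
```

Request:
drive_tool(turn=[[0,0,0],[0,0,0],[0,0,0],[0,0,0],[0,0,0],[0,0,1.786],[0,0,1.786],[0,0,1.786],[0,0,1.786],[0,0,1.786],[0,0,1.786],[0,0,1.786],[0,0,1.786],[0,0,1.786],[0,0,1.786],[0,0,1.786],[0,0,1.786],[0,0,1.786],[0,0,1.786],[0,0,1.786]], offset=[[0,0,-40],[0,-10,-80],[0,-20,-120],[0,-30,-160],[0,-30,-160],[40,-40,-170],[75,-50,-180],[110,-55,-185],[140,-60,-190],[170,-65,-194],[190,-70,-194],[211,-75,-194],[211,-75,-194],[211,-75,-194],[211,-75,-194],[211,-75,-194],[211,-75,-194],[211,-75,-194],[211,-75,-194],[211,-75,-194]], fingers=[35,35,35,35,35,35,35,35,35,35,35,35,35,35,35,35,35,35,35,35], force=50)

```text
time: 7.3
tcp_pos: [453.4, -201.0, 214.7]
tool_rot: [0.001, 0.993, -0.121, 0.0]
wrist_force: [-1.0, -0.7, -2.3]
gripper_width: 0.511
```

```bash
cat > mv.py <<'E'
from h import *
from plant import arm
st=arm.state(); print(st["time"],st["tcp_pos"].round(1),st["gripper_width"]*85.4,st["joint_pos"].round(2))
O=S+RS@[-28.4,-71.7,42]; RT=RB@np.diag([1,-1,-1]); h=22
for d in ((12,10,60),(10,8,12),(8,7,3),(6,5,1)):
    p=O+RB@(np.array([22,55,0])+np.array(d)+[0,0,h]); print(p.round(1)); move(st,p,RT)
E
python3 mv.py; python3 look.py w_c2
```

```text
7.3 [ 453.4 -201.   214.7] 43.63680526412095 [-0.66 -0.04  1.84 -0.    1.34 -0.42]
[ 483.2 -191.8  141.7]
offset [ 26.7 -16.3  73. ] turn [ 0.2097  0.3468 -0.0334]
[ 499.1 -187.5   96.5]
offset [ 41.  -24.4 118.2] turn [ 0.2097  0.3468 -0.0334]
[ 500.5 -186.9   87.4]
offset [ 42.2 -25.3 127.3] turn [ 0.2097  0.3468 -0.0334]
[ 499.1 -188.2   84.4]
offset [ 41.1 -23.8 130.2] turn [ 0.2097  0.3468 -0.0334]
7.3 [ 453.4 -201.   214.7] [ 1.500e-03  9.927e-01 -1.209e-01  5.000e-04] [-0.66 -0.04  1.84 -0.    1.34 -0.42] [-1.  -0.7 -2.3]
```

View pics/w_c2.png

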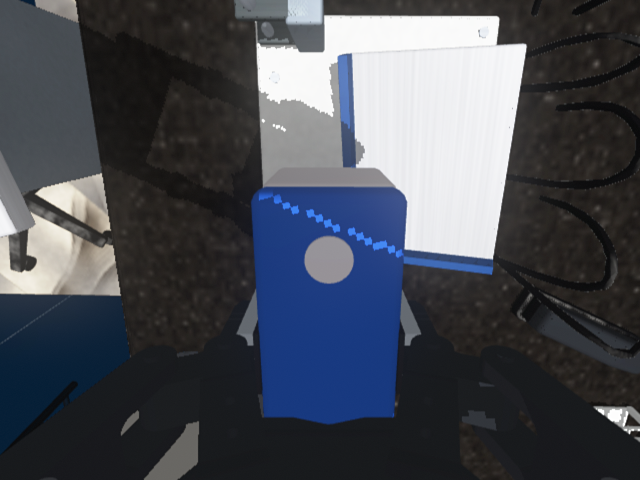

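Wrist view shows the cassette centred in the jaws, lid from (255,190) to (405,415), with the bed's rail corner at about (400,255) behind it. Lowering it aligned to the bed.

Request:
drive_tool(turn=[[0.21,0.347,-0.033],[0.21,0.347,-0.033],[0.21,0.347,-0.033],[0.21,0.347,-0.033],[0.21,0.347,-0.033],[0.21,0.347,-0.033],[0.21,0.347,-0.033],[0.21,0.347,-0.033],[0.21,0.347,-0.033],[0.21,0.347,-0.033],[0.21,0.347,-0.033],[0.21,0.347,-0.033],[0.21,0.347,-0.033],[0.21,0.347,-0.033],[0.21,0.347,-0.033],[0.21,0.347,-0.033]], offset=[[26.7,-16.3,73],[26.7,-16.3,73],[26.7,-16.3,73],[26.7,-16.3,73],[31.5,-19,88],[36,-22,103],[41,-24.4,118],[41.5,-24.8,122],[42.2,-25.3,127],[42.2,-25.3,127],[42.2,-25.3,127],[42.2,-25.3,127],[42.2,-25.3,127],[42.2,-25.3,127],[42.2,-25.3,127],[42.2,-25.3,127]], fingers=[35,35,35,35,35,35,35,35,35,35,35,80,80,80,80,80])

```text
time: 8.95
tcp_pos: [500.7, -187.2, 88.1]
tool_rot: [-0.081, 0.974, -0.102, 0.184]
wrist_force: [-0.3, -0.7, -0.3]
gripper_width: 0.937
```

Request:
drive_tool(turn=[[0,0,0],[0,0,0],[0,0,0],[0,0,0],[0,0,0],[0,0,0],[0,0,0],[0,0,0]], offset=[[0,0,-20],[0,0,-50],[0,0,-90],[0,0,-130],[0,0,-170],[0,0,-190],[0,0,-190],[0,0,-190]], fingers=[80,80,80,80,80,80,80,80])

```text
time: 9.75
tcp_pos: [429.3, -210.0, 262.1]
tool_rot: [-0.081, 0.974, -0.102, 0.184]
wrist_force: [-0.7, -0.4, 0.2]
gripper_width: 0.936
```

```bash
python3 look.py w_c3
```

```text
9.75 [ 429.3 -210.   262.1] [-0.0809  0.9742 -0.1023  0.1844] [-0.97 -0.33  2.04  0.4   1.33 -0.84] [-0.7 -0.4  0.2]
```

View pics/w_c3.png

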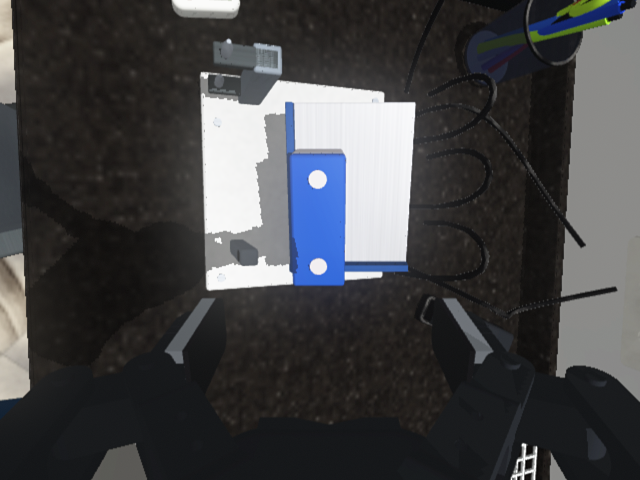

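```bash
cat > d.py <<'E'
from h import *
from plant import arm
st=arm.state(); c=cam(*pickle.load(open("w_c3.pkl","rb"))); O=S+RS@[-28.4,-71.7,42]
for b in ((0,0),(44,0),(44,110),(0,110)): print(proj(c,O+RB@[*b,62]).round(1))
D=np.array([484,385,41.2]); RD=Ro.from_euler("ZY",[-.191,-.53]).as_matrix(); RT=RD@np.diag([1,-1,-1])
for z in (190,150,88): p=D+RD@[0,-85,z]; print(p.round(1)); move(st,p,RT)
move(st,[380,50,300],RT)
E
python3 d.py
```

```text
[291.9 286.6]
[344.1 286.5]
[345.6 153.5]
[287.7 153.6]
[373.6 319.8 205.1]
offset [-191.1 -490.6   95.1] turn [-0.1868  0.1758 -0.0693]
[393.4 315.9 170.6]
offset [-183.9 -483.5  133.8] turn [-0.1868  0.1758 -0.0693]
[424.2 310.  117.1]
offset [-172.7 -472.4  193.8] turn [-0.1868  0.1758 -0.0693]
offset [ -91.  -249.8  -22.5] turn [-0.1868  0.1758 -0.0693]
```

The lid corners at (292,284), (344,285), (346,153) and (289,153) are within about 2 px of the predicted seated corners, so the cassette is seated. On to the door.

Request:
drive_tool(turn=[[-0.187,0.176,-0.069],[-0.187,0.176,-0.069],[-0.187,0.176,-0.069],[-0.187,0.176,-0.069],[-0.187,0.176,-0.069],[-0.187,0.176,-0.069],[-0.187,0.176,-0.069],[-0.187,0.176,-0.069],[-0.187,0.176,-0.069],[-0.187,0.176,-0.069],[-0.187,0.176,-0.069],[-0.187,0.176,-0.069],[-0.187,0.176,-0.069],[-0.187,0.176,-0.069],[-0.187,0.176,-0.069],[-0.187,0.176,-0.069]], offset=[[-91,-250,-22],[-91,-250,-22],[-91,-250,-22],[-91,-250,-22],[-91,-250,-22],[-91,-250,-22],[-91,-250,-22],[-191,-490,95],[-191,-490,95],[-191,-490,95],[-191,-490,95],[-191,-490,95],[-191,-490,95],[-191,-490,95],[-191,-490,95],[-191,-490,95]], fingers=[50,50,50,50,50,50,50,50,50,50,50,50,50,50,50,50])

```text
time: 11.4
tcp_pos: [373.8, 318.0, 205.0]
tool_rot: [0.026, 0.961, -0.093, 0.261]
wrist_force: [-0.1, 0.3, 0.5]
gripper_width: 0.585
```

```bash
python3 look.py w_d2; python3 - <<'E'
from h import *
s,st=pickle.load(open("w_d2.pkl","rb")); c=cam(s,st); b=cv2.inRange(cv2.cvtColor(s["pixels"],cv2.COLOR_RGB2HSV),(18,130,90),(32,255,255))
cs=max(cv2.findContours(b,0,2)[0],key=cv2.contourArea); print(cv2.approxPolyDP(cs,2,True)[:,0].tolist())
D=np.array([484,385,41.2]); RD=Ro.from_euler("ZY",[-.191,-.53]).as_matrix()
for m in [(-6,-160,125),(-6,-20,125),(6,-160,125),(6,-20,125),(0,0,95),(0,0,20)]: print(m,proj(c,D+RD@m).round(1))
E
```

```text
11.4 [373.8 318.  205. ] [ 0.0255  0.9606 -0.0928  0.2607] [ 0.71 -0.22  2.1  -0.5   0.97  1.13] [-0.1  0.3  0.5]
[[334, 129], [331, 132], [323, 132], [320, 129], [316, 136], [317, 365], [320, 366], [333, 365], [335, 362], [339, 136]]
(-6, -160, 125) [317.3 362.2]
(-6, -20, 125) [314.7 131.4]
(6, -160, 125) [336.4 362.1]
(6, -20, 125) [337.7 131.4]
(0, 0, 95) [326.4  94.3]
(0, 0, 20) [327.  100.4]
```

View pics/w_d2.png

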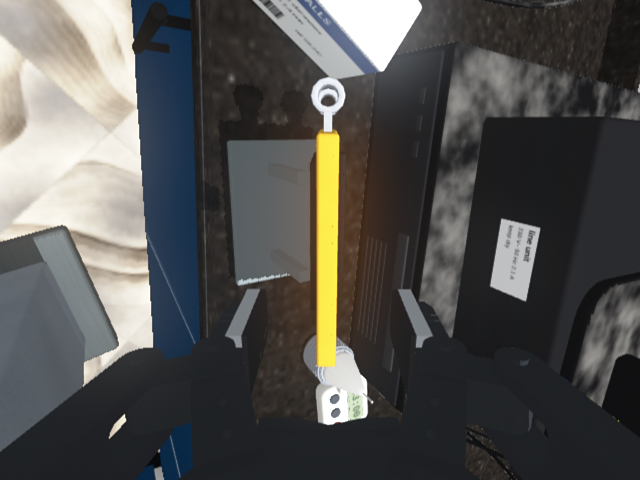

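Looking straight down the leaning door: its top edge runs from (327,130) to (326,365) and the knuckle is at (327,96), within 1–3 px of the prediction. Grasping.

Request:
drive_tool(turn=[[0,0,0],[0,0,0],[0,0,0],[0,0,0],[0,0,0],[0,0,0],[0,0,0],[0,0,0],[0,0,0],[0,0,0],[0,0,0],[0,0,0],[0,0,0]], offset=[[-0.4,-1.5,30],[-0.4,-1.5,60],[-0.4,-1.5,80],[-0.4,-1.5,98],[-0.4,-1.5,98],[-0.4,-1.5,98],[-0.4,-1.5,98],[-0.4,-1.5,98],[-0.4,-1.5,98],[-0.4,-1.5,98],[-0.4,-1.5,98],[-0.4,-1.5,98],[-0.4,-1.5,98]], fingers=[50,50,50,50,50,50,5,5,5,5,5,5,5], force=80)

```text
time: 12.75
tcp_pos: [422.4, 310.6, 122.0]
tool_rot: [0.025, 0.96, -0.093, 0.261]
wrist_force: [-6.2, 0.1, 6.2]
gripper_width: 0.133
```

Request:
drive_tool(turn=[[0,0,0],[0,0,0],[0,0,0],[0,0,0],[0,0,0],[0,0,0],[0,0,0],[0,0,0]], offset=[[0,0,-15],[0,0,-30],[0,0,-55],[0,0,-85],[0,0,-115],[0,0,-130],[0,0,-130],[0,0,-130]], fingers=[5,5,5,5,5,5,5,5])

```text
time: 13.55
tcp_pos: [357.3, 322.9, 233.3]
tool_rot: [0.025, 0.961, -0.093, 0.261]
wrist_force: [-0.0, -1.2, -3.2]
gripper_width: 0.131
```

```bash
python3 look.py w_d3; python3 - <<'E'
from h import *
s,st=pickle.load(open("w_d3.pkl","rb")); print(st["gripper_width"]*85.4)
H=s["hand_eye"]; f=240/np.tan(np.radians(s["fov_y"]/2)); c=(f,(s["cx"],s["cy"]),H[:3,3],H[:3,:3])
# door nominal in tool: TCP at door (0,-85,88)
for m in [(-6,-20,125),(6,-20,125),(0,0,95),(0,0,75),(0,0,20)]:
    print(m,proj(c,np.array([m[0],-(m[1]+85),-(m[2]-88)])).round(1))
st2=st; 
# move: tool upright at station, door y axis = station y
p0=S+RS@[-100,95,35]; RT=RS@np.diag([1,-1,-1])
for d in ((-120,0,140),(-70,0,32),(0,0,32)): p=p0+RS@(np.array([0,-85,88])+d); print(p.round(1)); move(st,p,RT)
cv2.imwrite("pics/d3c.png",cv2.resize(s["pixels"][20:180,240:420,::-1],None,fx=4,fy=3.75) if 0 else cv2.resize(s["pixels"][30:170,250:400,::-1],None,fx=4,fy=4))
E
```

```text
13.55 [357.3 322.9 233.3] [ 0.0247  0.9605 -0.0931  0.2609] [ 0.74 -0.27  2.09 -0.49  1.04  1.13] [-0.  -1.2 -3.2]
11.205574407777956
(-6, -20, 125) [303.4 149.1]
(6, -20, 125) [348.  149.1]
(0, 0, 95) [326.3  80.4]
(0, 0, 75) [326.6  85.6]
(0, 0, 20) [327.2  94.8]
[ 306.  -111.2  263. ]
offset [ 43.7 435.9  -9.4] turn [-0.015  -0.5302  0.0505]
[ 354.5 -123.4  155. ]
offset [ 32.1 438.6 109. ] turn [-0.015  -0.5302  0.0505]
[ 422.4 -140.3  155. ]
offset [ 92.4 442.3 144.4] turn [-0.015  -0.5302  0.0505]
```

View pics/d3c.png

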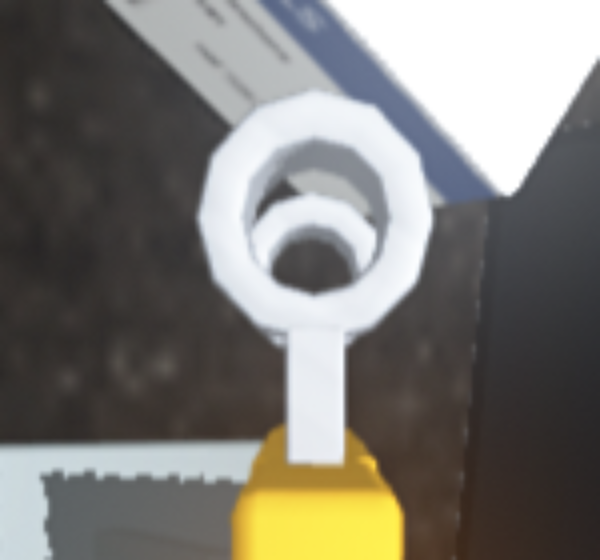

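The upper knuckle's ring is centred near pixel (329,83) with the lower one concentric behind it. That puts the hinge axis at tool (−0.7, −85), with the TCP at door z ≈ 92, so the door is held parallel to the tool. Moving in front of the station.

```bash
cat > t.py <<'E'
from h import *
from plant import arm
import sys
st=arm.state(); print(st["time"],st["tcp_pos"].round(1),st["joint_pos"].round(2),st["wrist_force"].round(1),st["gripper_width"]*85.4)
G=np.array([.7,-85,91.9]); p0=S+RS@[-100,95,35]; RT=RS@np.diag([1,-1,-1])
print("door rel to hung:",(RS.T@(st["tcp_pos"]-p0)-G).round(1))
for d in ((-90,0,120),(-70,0,33),(0,0,33),(0,0,0)): p=p0+RS@(G+d); print(d,p.round(1)); move(st,p,RT)
E
python3 t.py
```

```text
13.6 [357.2 322.5 232.6] [ 0.74 -0.27  2.09 -0.49  1.04  1.13] [ 0.6 -0.7 -2.3] 11.146664900532281
door rel to hung: [-176.2  433.3  105.7]
(-90, 0, 120) [ 335.8 -118.7  246.9]
offset [ 62.2 437.1  19.9] turn [-0.0136 -0.5294  0.0504]
(-70, 0, 33) [ 355.2 -123.5  159.9]
offset [ 35.5 438.1 105. ] turn [-0.0136 -0.5294  0.0504]
(0, 0, 33) [ 423.1 -140.5  159.9]
offset [ 95.9 441.8 140.3] turn [-0.0136 -0.5294  0.0504]
(0, 0, 0) [ 423.1 -140.5  126.9]
offset [ 79.2 441.8 168.8] turn [-0.0136 -0.5294  0.0504]
```

Request:
drive_tool(turn=[[0,-0.1,0],[-0.003,-0.2,0.02],[-0.006,-0.3,0.03],[-0.01,-0.4,0.04],[-0.0136,-0.53,0.05],[-0.0136,-0.53,0.05],[-0.0136,-0.53,0.05],[-0.0136,-0.53,0.05],[-0.0136,-0.53,0.05],[-0.0136,-0.53,0.05],[-0.0136,-0.53,0.05],[-0.0136,-0.53,0.05],[-0.0136,-0.53,0.05],[-0.0136,-0.53,0.05],[-0.0136,-0.53,0.05]], offset=[[5,20,-5],[10,55,-5],[15,95,-5],[20,135,-5],[25,175,0],[30,215,0],[35,255,5],[40,295,5],[45,335,10],[50,375,15],[56,410,18],[62,430,20],[62,437,20],[62,437,20],[62,437,20]], fingers=[5,5,5,5,5,5,5,5,5,5,5,5,5,5,5])

```text
time: 15.1
tcp_pos: [335.4, -117.7, 246.0]
tool_rot: [-0.001, 0.993, -0.122, -0.001]
wrist_force: [0.2, -0.5, -2.3]
gripper_width: 0.129
```

```bash
python3 t.py
```

```text
15.1 [ 335.4 -117.7  246. ] [-0.68 -0.48  2.13 -0.    1.49 -0.44] [ 0.2 -0.5 -2.3] 11.022452837224277
door rel to hung: [-90.6   0.8 119.1]
(-90, 0, 120) [ 335.8 -118.7  246.9]
offset [ 0.6  0.8 -0.9] turn [-0.0008  0.002   0.0006]
(-70, 0, 33) [ 355.2 -123.5  159.9]
offset [20.8  0.9 86. ] turn [-0.0008  0.002   0.0006]
(0, 0, 33) [ 423.1 -140.5  159.9]
offset [90.8  0.9 85.9] turn [-0.0008  0.002   0.0006]
(0, 0, 0) [ 423.1 -140.5  126.9]
offset [ 90.9   1.  118.9] turn [-0.0008  0.002   0.0006]
```

Request:
drive_tool(turn=[[0,0,0],[0,0,0],[0,0,0],[0,0,0],[0,0,0],[0,0,0],[0,0,0]], offset=[[10,0.9,25],[15,0.9,50],[20.8,0.9,70],[30,0.9,86],[45,0.9,86],[45,0.9,86],[45,0.9,86]], fingers=[5,5,5,5,5,5,5])

```text
time: 15.8
tcp_pos: [378.6, -128.5, 159.9]
tool_rot: [-0.001, 0.993, -0.121, -0.001]
wrist_force: [0.1, -1.2, -2.7]
gripper_width: 0.132
```

```bash
python3 t.py; python3 look.py w_h; python3 - <<'E'
from h import *
s,st=pickle.load(open("w_h.pkl","rb")); c=cam(s,st)
for z in (110,132,57): print(proj(c,S+RS@[-100,95,z]).round(1))
cv2.imwrite("pics/hc.png",cv2.resize(s["pixels"][30:180,280:480,::-1],None,fx=4,fy=4,interpolation=cv2.INTER_CUBIC))
E
```

```text
15.8 [ 378.6 -128.5  159.9] [-0.63 -0.25  2.14 -0.    1.26 -0.39] [ 0.1 -1.2 -2.7] 11.247200936214806
door rel to hung: [-46.1   0.9  33. ]
(-90, 0, 120) [ 335.8 -118.7  246.9]
offset [-44.1   0.7 -86.9] turn [-0.001   0.0025  0.0026]
(-70, 0, 33) [ 355.2 -123.5  159.9]
offset [-23.9   0.8   0.1] turn [-0.001   0.0025  0.0026]
(0, 0, 33) [ 423.1 -140.5  159.9]
offset [46.1  1.  -0.1] turn [-0.001   0.0025  0.0026]
(0, 0, 0) [ 423.1 -140.5  126.9]
offset [46.1  1.1 32.9] turn [-0.001   0.0025  0.0026]
15.8 [ 378.6 -128.5  159.9] [-6.000e-04  9.927e-01 -1.209e-01 -1.200e-03] [-0.63 -0.25  2.14 -0.    1.26 -0.39] [ 0.1 -1.2 -2.7]
[423.1  95. ]
[435.4  91.6]
[402.7 100.6]
```

View pics/hc.png

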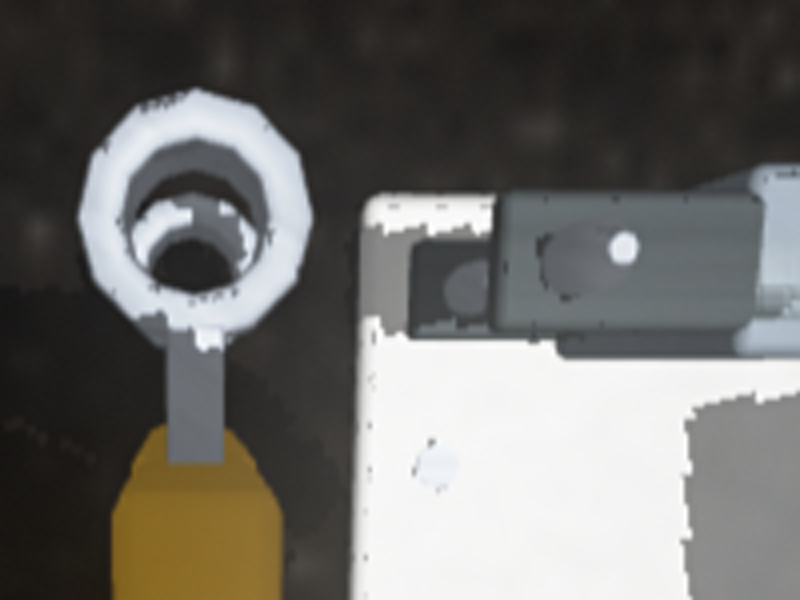

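The upper pin tip is at (436,92) against a prediction of (435.4,91.6), and the knuckle ring is at (329,83.5). That leaves x +45.5, y +0.8 to go.

Request:
drive_tool(turn=[[0,0.002,0.002],[0,0.002,0.002],[0,0.002,0.002],[0,0.002,0.002],[0,0.002,0.002],[0,0.002,0.002],[0,0.002,0.002],[0,0.002,0.002],[0,0.002,0.002],[0,0.002,0.002],[0,0.002,0.002],[0,0.002,0.002]], offset=[[15,0.3,0],[30,0.6,0],[40,0.8,0],[45.5,0.8,0],[45.5,0.8,0],[45.5,0.8,0],[45.5,0.8,4],[45.5,0.8,8],[45.5,0.8,12],[45.5,0.8,16],[45.5,0.8,18],[45.5,0.8,18]], fingers=[5,5,5,5,5,5,5,5,5,5,5,5])

```text
time: 17.05
tcp_pos: [422.1, -140.2, 141.5]
tool_rot: [-0.001, 0.993, -0.122, -0.0]
wrist_force: [-0.6, -0.6, -2.1]
gripper_width: 0.129
```

```bash
python3 t.py
```

```text
17.05 [ 422.1 -140.2  141.5] [-0.59 -0.09  2.04  0.    1.2  -0.35] [-0.6 -0.6 -2.1] 11.017379271292688
door rel to hung: [-1.   0.1 14.6]
(-90, 0, 120) [ 335.8 -118.7  246.9]
offset [ -89.1   -0.  -105.3] turn [-0.0012  0.0011  0.    ]
(-70, 0, 33) [ 355.2 -123.5  159.9]
offset [-69.    0.1 -18.4] turn [-0.0012  0.0011  0.    ]
(0, 0, 33) [ 423.1 -140.5  159.9]
offset [  1.    0.1 -18.4] turn [-0.0012  0.0011  0.    ]
(0, 0, 0) [ 423.1 -140.5  126.9]
offset [ 1.   0.1 14.6] turn [-0.0012  0.0011  0.    ]
```

Request:
drive_tool(turn=[[0,0,0],[0,0,0],[0,0,0],[0,0,0],[0,0,0],[0,0,0],[0,0,0]], offset=[[0.5,0,3],[0.5,0,6],[0.5,0,9],[0.5,0,11],[0.5,0,13],[0.5,0,13],[0.5,0,13]], fingers=[5,5,5,5,5,5,5])

```text
time: 17.75
tcp_pos: [422.6, -140.3, 128.5]
tool_rot: [-0.001, 0.993, -0.122, -0.0]
wrist_force: [-0.3, 0.1, -1.8]
gripper_width: 0.13
```

Request:
drive_tool(turn=[[0,0,0],[0,0,0],[0,0,0],[0,0,0],[0,0,0]], offset=[[0,0,0],[0,0,0],[0,0,0],[0,0,0],[0,0,0]], fingers=[32,32,32,32,32])

```text
time: 18.25
tcp_pos: [422.8, -140.3, 128.6]
tool_rot: [-0.001, 0.993, -0.122, -0.0]
wrist_force: [-0.5, 0.9, -0.0]
gripper_width: 0.373
```

Request:
drive_tool(turn=[[0,0,0],[0,0,0],[0,0,0],[0,0,0],[0,0,0],[0,0,0],[0,0,0],[0,0,0],[0,0,0]], offset=[[0,0,-10],[0,0,-25],[0,0,-45],[0,0,-70],[0,0,-100],[0,0,-140],[0,0,-160],[0,0,-160],[0,0,-160]], fingers=[32,32,32,32,32,32,32,32,32])

```text
time: 19.15
tcp_pos: [422.8, -140.5, 288.8]
tool_rot: [-0.0, 0.993, -0.122, -0.0]
wrist_force: [-0.1, 1.0, -0.5]
gripper_width: 0.375
```

```bash
python3 look.py w_f; python3 - <<'E'
from h import *
s,st=pickle.load(open("w_f.pkl","rb")); c=cam(s,st)
print("pred knuckle top",[proj(c,S+RS@[-100,95,z]).round(1).tolist() for z in (130,132)])
print("pred door top",[proj(c,S+RS@[-100+x,95+y,160]).round(1).tolist() for x,y in ((-6,-20),(6,-20),(6,-160),(-6,-160))])
O=S+RS@[-28.4,-71.7,42]
print("pred lid",[proj(c,O+RB@[*b,62]).round(1).tolist() for b in ((0,0),(44,0),(44,110),(0,110))])
h=cv2.cvtColor(s["pixels"],cv2.COLOR_RGB2HSV)
for lo,hi in (((18,130,60),(32,255,255)),((105,120,60),(130,255,255))):
    cs=max(cv2.findContours(cv2.inRange(h,lo,hi),0,2)[0],key=cv2.contourArea); print(cv2.approxPolyDP(cs,2,True)[:,0].tolist())
E
```

```text
19.15 [ 422.8 -140.5  288.8] [-4.000e-04  9.925e-01 -1.221e-01 -0.000e+00] [-0.59 -0.22  1.86  0.    1.51 -0.35] [-0.1  1.  -0.5]
pred knuckle top [[326.9, 102.7], [326.9, 102.6]]
pred door top [[318.0, 131.6], [335.5, 131.6], [334.5, 314.8], [319.3, 314.8]]
pred lid [[380.3, 302.1], [427.3, 309.6], [434.3, 199.2], [379.3, 195.6]]
[[324, 126], [321, 137], [323, 312], [336, 313], [336, 141], [333, 126], [331, 135], [324, 134]]
[[386, 192], [382, 197], [381, 213], [382, 285], [387, 287], [391, 298], [398, 298], [410, 306], [426, 308], [429, 300], [435, 198], [432, 195]]
```

View pics/w_f.png

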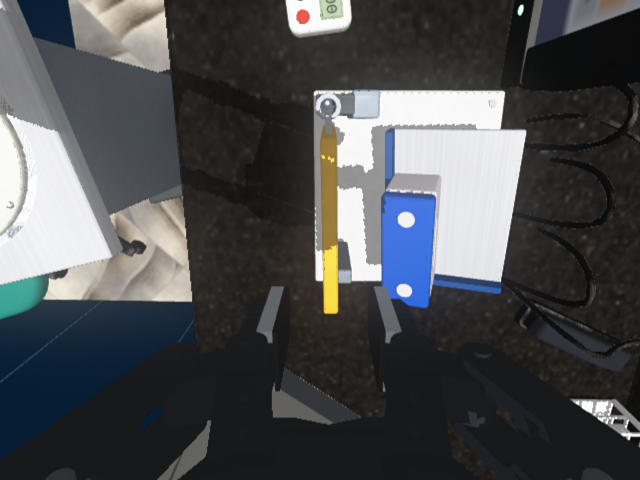

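Door shut: top edge from (328,130) to (329,313), about 0.01 rad off; lid still in place. One more view from the side to triangulate the door's height.

Request:
drive_tool(turn=[[0,0,0],[0,0,0],[0,0,0],[0,0,0],[0,0,0],[0,0,0]], offset=[[-40,0,0],[-80,0,0],[-110,0,0],[-110,0,0],[-110,0,0],[-110,0,0]], fingers=[32,32,32,32,32,32])

```text
time: 19.8
tcp_pos: [315.9, -113.6, 287.3]
tool_rot: [-0.001, 0.993, -0.122, -0.001]
wrist_force: [0.4, 0.2, 0.2]
gripper_width: 0.376
```

```bash
python3 look.py w_g; python3 - <<'E'
from h import *
C=[];E=[]
for n in ("w_f","w_g"):
    s,st=pickle.load(open(n+".pkl","rb")); c=cam(s,st); C.append(c)
    h=cv2.cvtColor(s["pixels"],cv2.COLOR_RGB2HSV); b=cv2.inRange(h,(18,130,60),(32,255,255))
    cs=max(cv2.findContours(b,0,2)[0],key=cv2.contourArea); print(n,cv2.approxPolyDP(cs,2,True)[:,0].tolist())
    print([proj(c,S+RS@[-100+x,95+y,z]).round(1).tolist() for x,y,z in ((-6,-20,160),(6,-20,160),(6,-160,160),(-6,-160,160),(-6,-160,20))])
    # top-face front edge (left boundary) per row
    E.append({v:np.flatnonzero(b[v])[0]-.5 for v in range(160,300,10)})
zs=[]
for v in E[0]:
    # front (-x) top edge: same station line; with pure x shift, rows match
    (o1,d1),(o2,d2)=ray(C[0],(E[0][v],v)),ray(C[1],(E[1][v],v))
    A=sum(np.eye(3)-np.outer(d,d) for d in(d1,d2)); B=sum((np.eye(3)-np.outer(d,d))@o for o,d in((o1,d1),(o2,d2)))
    zs.append(RS.T@(np.linalg.solve(A,B)-S))
print(np.round(zs,1).tolist())
E
```

```text
19.8 [ 315.9 -113.6  287.3] [-0.0013  0.9925 -0.1221 -0.0015] [-0.71 -0.56  2.1   0.    1.61 -0.47] [0.4 0.2 0.2]
w_f [[324, 126], [321, 137], [323, 312], [336, 313], [336, 141], [333, 126], [331, 135], [324, 134]]
[[318.0, 131.6], [335.5, 131.6], [334.5, 314.8], [319.3, 314.8], [322.3, 255.0]]
w_g [[432, 126], [422, 250], [459, 314], [472, 315], [496, 141]]
[[480.1, 132.4], [497.8, 132.4], [475.1, 316.6], [459.9, 316.6], [419.8, 256.2]]
[[-107.2, 43.6, 31.6], [-107.3, 33.3, 30.8], [-107.3, 22.8, 30.1], [-106.4, 11.4, 25.4], [-106.4, 1.2, 28.5], [-106.5, -10.0, 27.7], [-106.6, -21.3, 26.9], [-106.6, -32.9, 26.0], [-105.6, -44.7, 25.2], [-105.7, -56.7, 24.3], [-105.2, -58.9, 50.8], [-104.9, -60.7, 74.4], [-104.5, -62.4, 95.5], [-104.3, -65.2, 112.0]]
```

```bash
python3 look.py w_g2; python3 - <<'E'
from h import *
O=S+RS@[-28.4,-71.7,42]
for n in ("w_f","w_g","w_g2"):
    s,st=pickle.load(open(n+".pkl","rb")); c=cam(s,st); print(n,st["tcp_pos"].round(1),st["qd"].round(3).max())
    h=cv2.cvtColor(s["pixels"],cv2.COLOR_RGB2HSV)
    cs=max(cv2.findContours(cv2.inRange(h,(105,120,60),(130,255,255))[:, :640],0,2)[0],key=cv2.contourArea); print(" lid",cs[:,0].min(0),cs[:,0].max(0),"pred",np.round([proj(c,O+RB@[*b,62]) for b in ((0,0),(44,0),(44,110),(0,110))],1).tolist())
    print(" plate rear-left",np.round([proj(c,S+RS@[x,113,10]) for x in (-115,85)],1).tolist(), "pin tip",proj(c,S+RS@[-100,95,132]).round(1))
    m=(h[...,2]>185)&(h[...,1]<40); print(" white left-edge rows:",[(v,int(np.flatnonzero(m[v,250:])[0])+250) for v in (95,100,115,200,260) if m[v,250:].any()])
    u,v=proj(c,S+RS@[-100,95,130]).astype(int); g=cv2.cvtColor(s["pixels"],cv2.COLOR_RGB2GRAY)[v-35:v+36,u-35:u+36]
    ci=cv2.HoughCircles(cv2.resize(g,None,fx=4,fy=4),cv2.HOUGH_GRADIENT,1,20,param1=100,param2=25,minRadius=30,maxRadius=80)
    print(" circles",None if ci is None else (ci[0,:4]/4+[u-35,v-35,0]).round(1).tolist())
E
```

```text
19.85 [ 316.  -113.6  287.4] [-0.0014  0.9925 -0.122  -0.0016] [-0.71 -0.56  2.1   0.    1.61 -0.47] [-0.4 -0.5  0.8]
w_f [ 422.8 -140.5  288.8] 0.038
 lid [381 192] [435 308] pred [[380.3, 302.1], [427.3, 309.6], [434.3, 199.2], [379.3, 195.6]]
 plate rear-left [[313.0, 89.5], [506.5, 89.5]] pin tip [326.9 102.6]
 white left-edge rows: [(95, 314), (100, 317), (115, 326), (200, 338), (260, 316)]
 circles [[328.1, 105.6, 12.4]]
w_g [ 315.9 -113.6  287.3] 0.013
 lid [498 193] [615 310] pred [[496.7, 303.8], [548.8, 311.4], [576.6, 200.4], [514.7, 196.7]]
 plate rear-left [[420.8, 90.1], [615.6, 90.1]] pin tip [477.1 103.2]
 white left-edge rows: [(95, 421), (100, 270), (115, 420), (200, 250), (260, 250)]
 circles [[476.1, 105.9, 13.7], [481.1, 108.6, 8.6]]
w_g2 [ 316.  -113.6  287.4] 0.004
 lid [497 193] [615 310] pred [[496.6, 303.8], [548.7, 311.4], [576.5, 200.5], [514.6, 196.8]]
 plate rear-left [[420.8, 90.1], [615.5, 90.2]] pin tip [477.  103.3]
 white left-edge rows: [(95, 421), (100, 270), (115, 420), (200, 250), (260, 250)]
 circles [[476.4, 106.1, 13.4], [480.4, 109.1, 16.2]]
```

```bash
python3 -c "
from plant import arm
print(arm.sign_off())"
```

```text
the job is handed in; nothing more can be done
None
```

The cassette is seated in the corner of the bed rails and the door is hung on both pins and shut. I handed the job in at about 20 s of the 69 s allowed; sign-off gives no verdict.

- **Cassette:** After release and again at the end, its lid corners were within about 2–3 px (about 2 mm) of where a seated lid should appear.
- **Door lowering:** It went onto the pins with no contact force showing at the wrist. The downward load dropped to about zero on release.
- **Door shut:** Its top edge is within about 0.015 rad of the shut position.
- **Door height:** Two views put the upper knuckle's top about 128 mm above the bench, against 130 mm when fully down.
- **Disagreements:**
  - The knuckle ring appeared about 2 mm sideways of the pin, about the play in the bore.
  - Triangulating the door's free-end corners gave a height several mm below what is possible. I judged those corner picks unreliable, since none of the checks suggested the door was sitting high.
- **Bystanders:** I did not re-measure the five bystanders at the end. The paths I planned kept clear of them.

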